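Pour ferrite rods into a grooved rack

TASK

Turn the red swing tab aside, lift the metal cover plate out of the blue rack and lay it flat on a free spot of the desk. Then take the yellow scoop by its upright grip tab and pour all four ferrite rods from low over the rack's upper half, so that they roll down and each comes to lie in a groove of its own; do not touch the brittle rods with the fingers or let them drop hard. Set the empty scoop back upright on the desk and leave the other things where they are.

Things in the scene. Friction and masses are not known exactly. Their poses are not given: they have to be found in the camera images.
- rack: Blue frame fixed to the desk, 128 (x) x 168 (y) mm, rim 56 mm above the desk. Origin: middle of its underside; +y: its high (pouring) end. Inner walls at x = +-50, y = +-70 mm; inside, a white deck slopes 13 degrees down from the +y end to the -y end. At first the cover fills its opening. The swing tab's boss sticks out 21 mm at the -y end.
- deck: Sloping deck in the rack. Origin on its surface at the rack's middle, 24 mm above the desk; x along the grooves, y up the slope, z normal. Grey ridges, 2.6 mm high, at y = -56.6 to 64 mm in steps of 13.4 mm make ten grooves (any four get filled), the lowest against the end wall. Rod centre in a groove: z = 6 mm. Poured rods roll down over the ridges until a groove, another rod or the end wall stops them.
- entry (a point): Point on the deck's mid-line in its upper half: 34 mm above the desk, 22 mm below the rim, 44 mm from the rack's middle towards its high end.
- tab (a joint): Angle of the red swing tab about its vertical pivot (rad, positive counter-clockwise from above). 0: points along the rack's +y over the end of the cover and holds it. It turns both ways to +-1.65 and stays where left (friction 0.02 N m). Beyond 1.3 either way it is clear of the cover.
- tab_grip (a point): Middle of the upright red fin on the swing tab, on the pivot axis, 71 mm above the desk. The fin is 8 mm thick, 30 mm long (along the tab: the rack's y at joint 0), 20 mm high; below it is the flat tab, 11 mm wide, reaching 28 mm from the pivot, top at 61 mm. y runs along the fin and turns with the tab.
- cover_grip (a point): Middle of the black fin on the cover plate, 20 mm above the plate's underside (70 mm above the desk at first). Fin 10 mm thick (y), 44 mm long (x), from 5 to 33 mm above the underside. Aluminium plate 110 (x) x 150 (y) x 5 mm, about 0.12 kg, loose in the rim with 2 mm play all round, its underside 6 mm below the rim's top, axes along the rack's.
- scoop: Yellow scoop with the rods, loose, about 0.12 kg. Origin: middle of its underside; 84 mm wide (x, 76 inside), 73 mm long (y), open at -y (the lip), closed at +y. Its floor falls from lip to back, ever steeper: level, it keeps the rods in; tipped lip-down they roll out one by one between 0.22 and 0.45 rad; 0.55 rad empties it. A foot under the floor, 6 mm from the origin towards the lip, reaches the desk.
- scoop_grip (a point): Middle of the gripping part of the scoop's upright tab: 58 mm above the scoop's underside, 37 mm from its origin towards +y. The tab is 8 mm thick (y), 36 mm wide (x), its top 80 mm above the underside; the rods in front of it reach up to 34 mm. Axes: the scoop's.
- scoop_lip (a point): Middle of the scoop's pouring lip: front edge of its floor, 31 mm from the origin towards -y, 24 mm above the underside. Axes: the scoop's.
- rod1: One of four identical dark grey ferrite rods, 12 mm in diameter, 70 mm long, 35 g, brittle. Origin at its centre; its own x axis runs along the rod. They start side by side in the scoop, parallel to the scoop's lip (the one nearest the grip tab).
- rod2: One of four identical dark grey ferrite rods, 12 mm in diameter, 70 mm long, 35 g, brittle. Origin at its centre; its own x axis runs along the rod. They start side by side in the scoop, parallel to the scoop's lip (second from the grip tab).
- rod3: One of four identical dark grey ferrite rods, 12 mm in diameter, 70 mm long, 35 g, brittle. Origin at its centre; its own x axis runs along the rod. They start side by side in the scoop, parallel to the scoop's lip (third from the grip tab).
- rod4: One of four identical dark grey ferrite rods, 12 mm in diameter, 70 mm long, 35 g, brittle. Origin at its centre; its own x axis runs along the rod. They start side by side in the scoop, parallel to the scoop's lip (the one nearest the lip).
- flux_jar: Small round jar with green lid, 37 mm across, 34 mm high; bystander. Origin under its centre.
- heatsink: Black finned heat sink, 40 x 45 x 24 mm; bystander. Origin under its centre.
- tape_roll: Roll of black tape lying flat, 64 mm across, 19 mm high; bystander. Origin under its centre.

How it is judged:
On the way, in this order (a step that is already met when the one before it is completed fails the run):
1. the swing tab is turned aside, at least 1.2 rad either way ((value of joint tab above 1.2 rad or value of joint tab below -1.2 rad)), for 0.1 s.
2. the cover plate lies flat on the desk, let go (height (world z) of cover_grip below 0.026 m and angle between cover_grip's own z axis and vertical below 0.08 rad and contact force between the fingers and cover below 0.1 N), for 0.2 s.
3. the scoop is tipped forward by more than 0.2 rad with its lip over the rack and less than 70 mm above the rim (angle between scoop's own z axis and vertical above 0.2 rad and z of scoop_lip in the frame of rack between 0.03 and 0.126 m and y of scoop_lip in the frame of rack between -0.07 and 0.09 m and x of scoop_lip in the frame of rack between -0.05 and 0.05 m), for 0.1 s.
At the end, for the whole second after the job is handed in: All four rods rest in grooves (centre under 7.5 mm above the deck, below the top ridge, within 30 mm of mid-line, 0.12 rad along); cover flat on the desk and scoop upright on it (both within 0.08 rad, scoop under 6 mm up); tab still at least 1.2 rad aside (z of rod1 in the frame of deck between 0.003 and 0.0075 m and y of rod1 in the frame of deck between -0.07 and 0.063 m and x of rod1 in the frame of deck between -0.03 and 0.03 m and angle between the x axis of each of rod1, rod2, rod3, rod4 and the x axis of deck, either way round below 0.12 rad and linear speed of each of rod1, rod2, rod3, rod4, scoop below 0.02 m/s and z of rod2 in the frame of deck between 0.003 and 0.0075 m and y of rod2 in the frame of deck between -0.07 and 0.063 m and x of rod2 in the frame of deck between -0.03 and 0.03 m and z of rod3 in the frame of deck between 0.003 and 0.0075 m and y of rod3 in the frame of deck between -0.07 and 0.063 m and x of rod3 in the frame of deck between -0.03 and 0.03 m and z of rod4 in the frame of deck between 0.003 and 0.0075 m and y of rod4 in the frame of deck between -0.07 and 0.063 m and x of rod4 in the frame of deck between -0.03 and 0.03 m and height (world z) of cover_grip below 0.026 m and angle between each of cover_grip, scoop's own z axis and vertical below 0.08 rad and (value of joint tab above 1.2 rad or value of joint tab below -1.2 rad) and height (world z) of scoop below 0.006 m); the robot touches nothing.
It fails at once if a finger touches a rod (more than 0.5 N) (contact force between the fingers and rod1 above 0.5 N or contact force between the fingers and rod2 above 0.5 N or contact force between the fingers and rod3 above 0.5 N or contact force between the fingers and rod4 above 0.5 N).
It fails at once if a rod moves faster than 1.4 m/s (thrown, or dropped from about 10 cm) (linear speed of any of rod1, rod2, rod3, rod4 above 1.4 m/s).
It fails at once if a bystander (flux jar, heat sink, tape roll) is moved more than 25 mm (distance of any of flux_jar, heatsink, tape_roll from where it was at the start of the episode above 0.025 m).
It also fails if it takes over 64 s, if anything falls off the work surface, if the arm or the gripper's body presses on something with over 40 N, if the wrist force passes 120 N, or if a joint passes its speed limit or range.

ROBOT

A 6-joint arm with a two-finger parallel gripper is mounted at the origin on a cart in front of the work surface, level with it; the furniture and walls round the work are solid. World frame = base frame: x ahead of the robot, y to its left, z up, the work surface at z = 0. Lengths are in m, angles in rad, forces in N, time in s.
With the tool pointing down it reaches from about 0.25 to 0.725 m from the base axis. Payload 4 kg.
Tool frame: the origin (TCP) lies at the very end of the fingers, on their centre line; the grasp point (between the pads) lies 19 mm behind it (grip_point_offset is the z of the grasp point in the tool frame, in m); z points along the fingers, y is the line along which they close (so a half turn about z gives the same grasp; the last joint's range is limited). The gripper opens to 85 mm and grips with 20 to 120 N. Pads are 22 mm wide; open, the fingers measure 114 mm over their backs; the gripper's body (76 mm by 85 mm) begins 54 mm behind the grasp point. The pads swing forward as they close: fully open they stand 13 mm farther back than shut.
Start: joints at [1.11, 0.241, 0.005, 1.335, 0, 1.571], TCP at [0.222, 0.448, 0.231] pointing down, gripper open.
Joint ranges: [-2.72, 2.72], [-1.05, 1.87], [-1.09, 1.28], [-1.99, 2.15], [-1.42, 1.44], [-3.14, 3.14]. Speed limits (rad/s): [2.79, 2.79, 3.14, 3.14, 3.14, 3.14].

INTERFACE

Orientations are given as a unit quaternion [w, x, y, z].
In Python, from workcell import * gives the robot as it stands. The module is installed in compiled form; this text tells all that it offers. Calls block until the motion is done:
- move_to(position, orientation): joint-space move of the TCP to a pose.
- line_to(position, attitude=None, max_speed=0.15, force_limit=None): straight line of the TCP; attitude=None keeps the orientation; max_speed is the mean speed in m/s. With force_limit (N) it stops when the force on the tool has changed by that much, and returns True; else False.
- move_joints(angles): joint-space move.
- move_gripper(opening): opening from 0.0 (shut) to 1.0 (fully open); the grip force is fixed at half the most; returns when the fingers have stopped.
- pause(seconds).
- solve_ik(position, orientation): joint angles nearest the present ones, or None.
- camera(name): name is "side" or "top" or "wrist"; returns the picture (400x640x3 uint8, red, green, blue); there is no depth.
- camera_params(name): a dict with "fx", "fy", "cx", "cy" (pixels), "k1" (the pictures are not rectified: a ray, as slopes to the right and down, at radius r is drawn at 1 + k1 r^2 times it, then the intrinsics apply), "position" and "rotation" of the camera in the world. Camera axes: x right, y down, z forward; pixel columns grow to the right and rows downward; lengths in m; the calibration is good to about 2 mm. A picture is of the moment at which its call begins: read the wrist's pose just before it. camera_params takes no time and is no camera call; for the wrist camera it gives the pose at the moment of the call.
A pose or a line that the arm cannot do raises MotionError and nothing moves.
- finish_job(): hands the job in; it is judged then, once.
Trained networks look in the newest picture that a camera, given by its name, has taken for a name from the list of things; names that differ only in an ending like _2 or _b are one class to them, and where a whole thing is asked for, a point or a joint stands for the part that bears it (a point fixed in the world has none). Each returns a list of dicts, best first, with "score" (0 to 1); they miss things now and then, are a little off and sometimes report something else, mostly with a low value. They report only what shows in the picture. A call takes as long as a camera call.
- outline_of(camera, target): "mask" (400x640 bool, what is visible of it) and "uv" ([column, row] in pixels, amid what is visible of it).
- spot_point(camera, target): "uv" ([column, row] in pixels: a listed point, or the origin of a listed thing).
Readings, each from a call of its own:
- read_time_s(): time.
- read_joint_pos(): joint angles.
- read_qvel(): joint speeds.
- read_effort(): joint torques, N m.
- read_tcp_pos(): TCP position.
- read_tool_rot(): TCP orientation.
- read_force(): force on the tool from outside, world axes, zero at the start.
- read_ft_torque(): the same for the moment, N m.
- read_width(): opening from 0.0 (shut) to 1.0 (fully open).
- read_finger_force(): force on a finger pad.
Only numpy, scipy, OpenCV 4.12 (cv2) and the standard library are available. Lean on these libraries where they do the work, as an engineer would, in place of code of your own. Each camera call takes 0.05 s, during which the arm holds its last target. There are 200 camera calls.

## Working session

There is one attempt and no reset: what is moved stays moved. The work goes in short steps, each a Python script; the robot and the scene stay as the last script left them, time stands still between calls to the robot, and variables do not carry over. Pictures are saved under pics/ and viewed, at most 10 in all, crops included, and the job is handed in when it is done.

```bash
mkdir -p pics; cat > h.py <<'E'
from workcell import *
import numpy as np, cv2
from scipy.spatial.transform import Rotation as R
def P(name):
    p=camera_params(name); rot=np.array(p["rotation"],float)
    if rot.shape!=(3,3): rot=R.from_quat(rot[[1,2,3,0]]).as_matrix()
    return p,rot
def ray(name,uv,pr=None):
    p,rot=pr or P(name)
    d=np.array([(uv[0]-p["cx"])/p["fx"],(uv[1]-p["cy"])/p["fy"]]); s=d.copy()
    for _ in range(20): s=d/(1+p["k1"]*(s@s))
    return np.array(p["position"]),rot@np.array([s[0],s[1],1])
def atz(name,uv,z,pr=None):
    o,d=ray(name,uv,pr); return o+d*(z-o[2])/d[2]
def tri(rays):
    A=np.zeros((3,3));b=np.zeros(3)
    for o,d in rays:
        d=d/np.linalg.norm(d);M=np.eye(3)-np.outer(d,d);A+=M;b+=M@o
    return np.linalg.solve(A,b)
def save(name,fn): cv2.imwrite('pics/'+fn,cv2.cvtColor(camera(name),cv2.COLOR_RGB2BGR))
def down(yaw,tilt=None):
    # tool z down, tool y (closing) along world direction yaw
    y=np.array([np.cos(yaw),np.sin(yaw),0]);z=np.array([0,0,-1.]);x=np.cross(y,z)
    return R.from_matrix(np.c_[x,y,z])
def q(r): v=r.as_quat(); return [v[3],v[0],v[1],v[2]]
E
python3 - <<'E'
from h import *
for c in("top","side"):
    save(c,c+"0.png"); print(c,camera_params(c))
    for t in["rack","deck","entry","tab_grip","cover_grip","scoop","scoop_grip","scoop_lip","rod1","rod4","flux_jar","heatsink","tape_roll"]:
        for r in spot_point(c,t)[:2]:
            z={"tab_grip":.071,"cover_grip":.07,"scoop_grip":.058,"scoop_lip":.024,"entry":.034}.get(t,0)
            print(c,t,round(r["score"],2),np.round(r["uv"],1),atz(c,r["uv"],z).round(3))
print(read_time_s())
E
```

```text
top {'fx': 469.67755484348027, 'fy': 469.67755484348027, 'cx': 319.0702677282491, 'cy': 204.15394618527608, 'k1': -0.04715351582522083, 'position': array([0.33630608, 0.0536647 , 1.09566493]), 'rotation': array([ 0.07015632, -0.68238161,  0.72373576, -0.07509977])}
top cover_grip 0.83 [329.4 201.1] [0.556 0.017 0.07 ]
top scoop 0.92 [244.7 221.4] [0.533 0.217 0.   ]
top scoop_grip 0.89 [223.7 214.9] [0.541 0.256 0.058]
top scoop_lip 0.73 [259.7 220.7] [0.529 0.179 0.024]
top rod1 0.56 [230.6 219.2] [0.541 0.251 0.   ]
top rod1 0.56 [242.  213.8] [0.552 0.223 0.   ]
top rod4 0.56 [230.6 219.2] [0.541 0.251 0.   ]
top rod4 0.56 [242.  213.8] [0.552 0.223 0.   ]
top heatsink 0.62 [330.4 198.9] [0.576 0.011 0.   ]
top heatsink 0.56 [427.  272.9] [ 0.387 -0.201  0.   ]
top tape_roll 0.69 [238.9 167.9] [ 0.666  0.228 -0.   ]
side {'fx': 484.0926637219946, 'fy': 484.0926637219946, 'cx': 315.91282694904646, 'cy': 196.86263171616142, 'k1': -0.053856412497196096, 'position': array([-0.02830286, -0.85165089,  0.80087709]), 'rotation': array([-0.45360515,  0.84504303, -0.25009546,  0.13265334])}
side rack 0.71 [324.9 234. ] [ 0.547 -0.002  0.   ]
side rack 0.61 [283.4 195.1] [0.548 0.223 0.   ]
side entry 0.59 [282.2 189.6] [0.535 0.205 0.034]
side tab_grip 0.55 [341.9 229.8] [ 0.541 -0.087  0.071]
side cover_grip 0.77 [324.7 208.9] [0.556 0.013 0.07 ]
side scoop 0.91 [279.2 196.5] [0.534 0.224 0.   ]
side scoop_grip 0.59 [279.2 177.3] [0.543 0.236 0.058]
side scoop_lip 0.9 [280.8 194.6] [0.526 0.198 0.024]
side rod1 0.59 [282.7 190.9] [0.558 0.245 0.   ]
side rod1 0.59 [284.2 188.8] [0.567 0.253 0.   ]
side rod4 0.59 [282.7 190.9] [0.558 0.245 0.   ]
side rod4 0.59 [284.2 188.8] [0.567 0.253 0.   ]
side flux_jar 0.71 [351.2 196.7] [0.714 0.105 0.   ]
side heatsink 0.65 [313.5 300.9] [ 0.389 -0.192  0.   ]
side heatsink 0.57 [282.  197.6] [0.538 0.214 0.   ]
side tape_roll 0.74 [318.3 187. ] [0.661 0.204 0.   ]
1.4
```

View pics/top0.png

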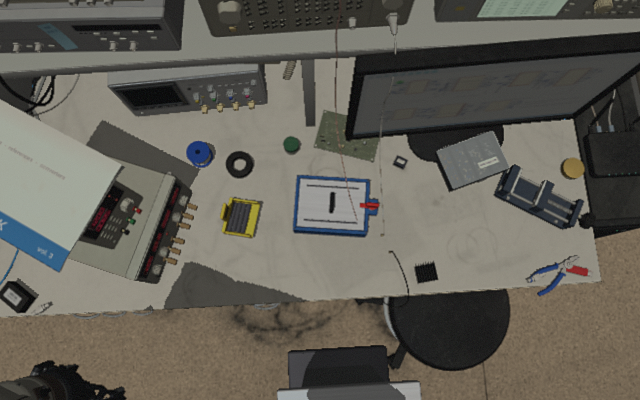

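View pics/side0.png

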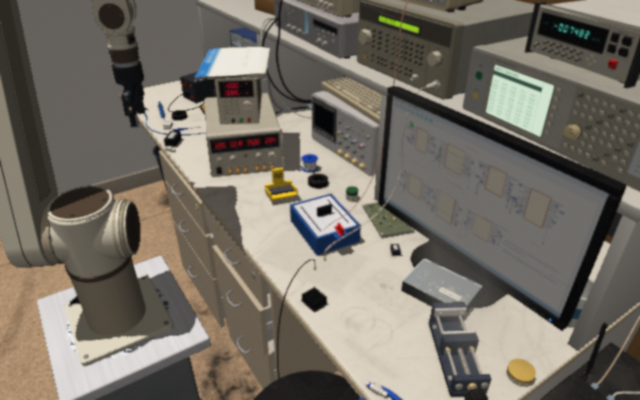

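Top view: the rack is around pixel (332,205) with the red tab at (370,206). The scoop is at (241,217) with its grip tab on the left. The desk is free at about (440,222). In the side view, the same things are at (325,222), (340,230) and (280,190). Next I'll look from near with the wrist camera.

```bash
python3 - <<'E'
from h import *
def look(tag,xy,z,yaw):
    move_to([xy[0],xy[1],z],q(down(yaw))); 
    pr=P("wrist"); save("wrist",tag+".png"); print(tag,pr[0]["position"].round(3),read_joint_pos(),read_tcp_pos())
    for t,zz in[("tab_grip",.071),("cover_grip",.07),("scoop",0),("scoop_grip",.058),("scoop_lip",.024),("rack",0.0),("flux_jar",0),("tape_roll",0)]:
        for r in spot_point("wrist",t)[:2]: print(t,round(r["score"],2),np.round(r["uv"]),atz("wrist",r["uv"],zz,pr).round(4))
    im=cv2.cvtColor(cv2.imread('pics/'+tag+'.png'),cv2.COLOR_BGR2HSV)
    m=cv2.inRange(im,(100,110,40),(125,255,255))
    cs=cv2.findContours(m,cv2.RETR_EXTERNAL,cv2.CHAIN_APPROX_NONE)[0]
    c=max(cs,key=cv2.contourArea)[:,0]
    w=np.array([atz("wrist",u,.056,pr)[:2] for u in c],np.float32)
    print("rim rect",cv2.minAreaRect(w), c.min(0),c.max(0))
look("w_rack",(0.49,0.0),0.34,0)
look("w_scoop",(0.47,0.22),0.30,np.pi/2)
print(read_time_s())
E
```

```text
w_rack [0.489 0.085 0.482] [1.75764067e-03 2.02405356e-01 2.34935176e-01 1.60376839e+00
 2.13046414e-04 1.57081233e+00] [0.48991897 0.00092576 0.33975545]
tab_grip 0.61 [362. 214.] [ 0.543  -0.0765  0.071 ]
cover_grip 0.66 [374. 144.] [0.554 0.011 0.07 ]
flux_jar 0.88 [492.  66.] [0.7091 0.0971 0.    ]
rim rect ((0.550704836845398, 0.0030363574624061584), (0.18575137853622437, 0.12648999691009521), 82.9623794555664) [312  62] [436 217]
w_scoop [0.385 0.22  0.442] [ 4.36431012e-01  2.61420951e-01  2.10178107e-01  1.51912370e+00
 -3.29697333e-04  4.38548298e-01] [0.47036282 0.21927989 0.30028137]
tab_grip 0.63 [ 58. 223.] [ 0.5419 -0.0773  0.071 ]
cover_grip 0.87 [144. 229.] [0.5505 0.0163 0.07  ]
cover_grip 0.21 [296. 196.] [0.5103 0.1929 0.07  ]
scoop 0.63 [318. 195.] [0.5321 0.2171 0.    ]
scoop 0.49 [351. 223.] [0.5725 0.2611 0.    ]
scoop_grip 0.84 [350. 225.] [0.5502 0.2548 0.058 ]
scoop_grip 0.44 [325. 287.] [0.6356 0.2258 0.058 ]
scoop_lip 0.71 [294. 198.] [0.5291 0.1863 0.024 ]
flux_jar 0.8 [238. 308.] [0.7106 0.0971 0.    ]
tape_roll 0.71 [322. 286.] [0.6714 0.2228 0.    ]
tape_roll 0.51 [315. 203.] [0.5444 0.2123 0.    ]
rim rect ((0.5167195200920105, 0.02707834541797638), (0.20196214318275452, 0.12732718884944916), 65.59446716308594) [ 55 157] [228 272]
5.275
```

View pics/w_rack.png

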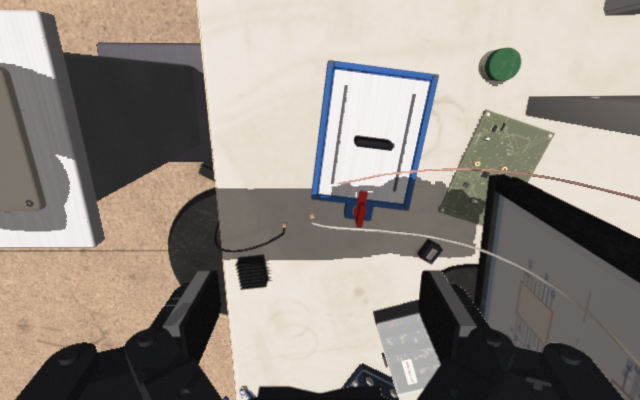

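View pics/w_scoop.png

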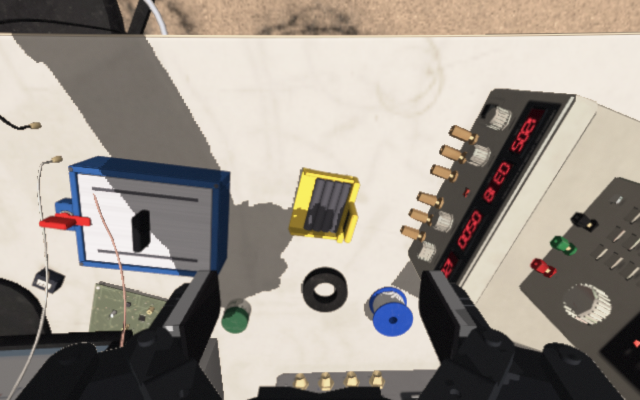

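```bash
python3 - <<'E'
from h import *
yaw=-0.123
for n,pts in{"white":[("top",(383,235))],}.items(): pass
t=np.array([0.5420,-0.0770])
move_gripper(0.5)
move_to([t[0],t[1],0.17],q(down(yaw)))
pr=P("wrist"); save("wrist","w_tab.png")
for n,z in(("tab_grip",.071),("cover_grip",.07)):
    for r in spot_point("wrist",n)[:2]:print(n,r["score"],np.round(r["uv"]),atz("wrist",r["uv"],z,pr).round(4))
print(read_tcp_pos(),read_time_s())
E
```

```text
tab_grip 0.69 [318. 200.] [ 0.5415 -0.0767  0.071 ]
cover_grip 0.78 [317.  69.] [0.552  0.0125 0.07  ]
[ 0.54248869 -0.07591697  0.17063179] 7.175
```

View pics/w_tab.png

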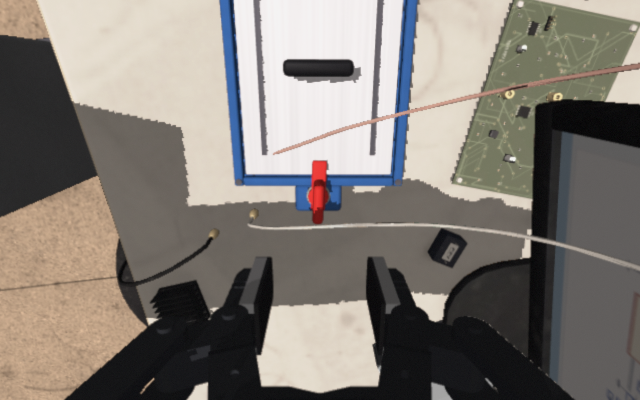

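The fin is at (318,195) and the pads are lined up with it. The black cover fin is at (317,69).

```bash
python3 - <<'E'
from h import *
yaw=-0.123; t=np.array([0.5417,-0.0768])
print("box corner",atz("top",(445,190),.03),atz("top",(505,180),.03),atz("top",(416,264),.02),atz("top",(437,264),.02))
line_to([t[0],t[1],0.066],q(down(yaw)),0.12,force_limit=12)
print(read_tcp_pos(),read_force())
move_gripper(0.15); print(read_width(),read_finger_force())
for a in(0.8,1.62):
    move_to([t[0],t[1],0.066],q(down(yaw+a)))
print(read_force(),read_time_s())
move_gripper(0.45)
line_to([t[0],t[1],0.17],max_speed=0.2)
pr=P("wrist"); save("wrist","w_tab2.png")
for n,z in(("tab_grip",.071),("cover_grip",.07)):
    for r in spot_point("wrist",n)[:2]:print(n,r["score"],np.round(r["uv"]),atz("wrist",r["uv"],z,pr).round(4))
print(read_joint_pos(),read_time_s())
E
```

```text
box corner [ 0.57493647 -0.25676991  0.03      ] [ 0.59085788 -0.40231835  0.03      ] [ 0.40802959 -0.17351393  0.02      ] [ 0.40505854 -0.22169009  0.02      ]
[ 0.54241102 -0.07684498  0.06676187] [-0.64844925 -0.72262849  1.07408852]
0.15020072465449272 0.0
[-0.24077096  0.98427493 -0.02399012] 10.1667
tab_grip 0.88 [320. 203.] [ 0.5424 -0.0771  0.071 ]
cover_grip 0.92 [441. 208.] [0.553  0.0112 0.07  ]
[-1.40854114e-01  3.67936259e-01  1.41632360e-02  1.22088994e+00
  1.47048012e-05 -6.70202230e-02] 11.35
```

View pics/w_tab2.png

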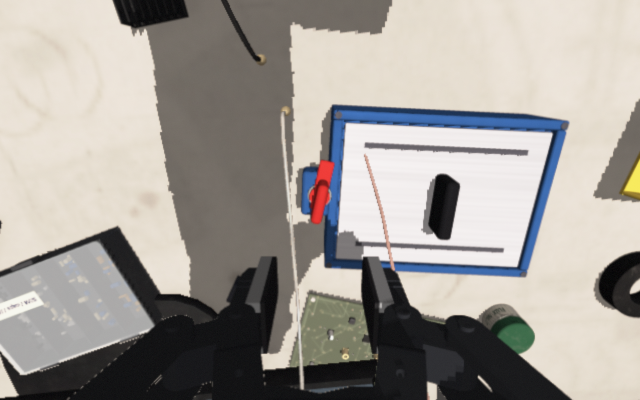

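The tab now points along rack -x, about 1.42 rad by the picture (319,193)→(327,163). The cover fin is at (444,206). Next is the cover.

```bash
python3 - <<'E'
from h import *
o=q(down(-0.123+np.pi/2)); c=np.array([0.5530,0.0120])
move_to([c[0],c[1],0.14],o)
line_to([c[0],c[1],0.0605],o,0.12,force_limit=12)
move_gripper(0.0); print("w",read_width(),read_finger_force(),read_force(),read_tcp_pos())
line_to([c[0],c[1],0.08],o,0.05); print(read_force(),read_width())
line_to([c[0],c[1],0.17],o,0.2); print(read_force())
d=np.array([0.495,-0.24])
move_to([d[0],d[1],0.10],o)
line_to([d[0],d[1],0.03],o,0.12)
hit=line_to([d[0],d[1],0.008],o,0.04,force_limit=6); print(hit,read_tcp_pos(),read_force())
move_gripper(0.4)
line_to([d[0],d[1],0.15],o,0.25)
pr=P("wrist")
save("wrist","w_cov.png")
for r in spot_point("wrist","cover_grip")[:1]:print(r["score"],r["uv"],atz("wrist",r["uv"],.02,pr))
print(read_time_s())
E
```

```text
w 0.10262423820554437 61.598031520843506 [-0.73215802 -0.17105104  4.66024624] [0.55393576 0.01207794 0.06172102]
[-0.90139547 -1.01570435 -1.45291065] 0.10137388426401102
[-0.33297203  0.57082477 -1.13479991]
True [ 0.49515825 -0.24017935  0.01140401] [-0.2375312  -0.33453818  4.1073551 ]
0.9 [319.8, 189.3] [ 0.49455811 -0.23994439  0.02      ]
17.575
```

View pics/w_cov.png

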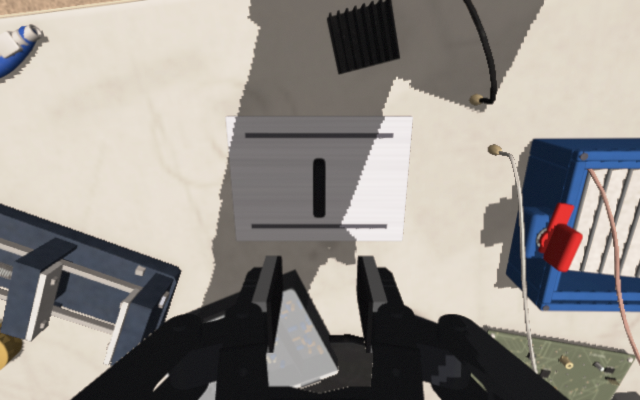

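The cover lies flat at (319,188), clear of the heat sink and wires, and the tab stays aside. Next is a close look at the scoop.

```bash
python3 - <<'E'
from h import *
move_to([0.535,0.225,0.19],q(down(1.39)))
pr=P("wrist"); save("wrist","w_sc2.png")
for n,z in(("scoop_grip",.058),("scoop_lip",.024),("scoop",0)):
    for r in spot_point("wrist",n)[:2]:print(n,round(r["score"],2),np.round(r["uv"],1),atz("wrist",r["uv"],z,pr).round(4))
print(pr[0]["position"],read_time_s())
im=cv2.imread('pics/w_sc2.png'); hsv=cv2.cvtColor(im,cv2.COLOR_BGR2HSV)
m=cv2.inRange(hsv,(18,120,60),(36,255,255)); c=max(cv2.findContours(m,0,2)[0],key=cv2.contourArea)
print(cv2.approxPolyDP(c,3,True)[:,0].tolist())
E
```

```text
scoop_grip 0.92 [362.  195.7] [0.5481 0.2565 0.058 ]
scoop_lip 0.56 [279.4 177.2] [0.5291 0.1874 0.024 ]
[0.45144264 0.23913787 0.33194089] 19.4833
[[283, 132], [282, 226], [354, 227], [356, 222], [362, 223], [368, 182], [361, 169], [361, 135]]
```

View pics/w_sc2.png

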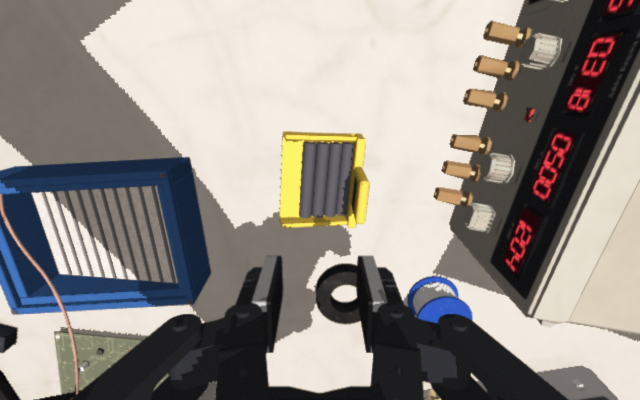

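The scoop is seen at (320,180) with its lip edge at column 282, its tab at (362,195) and four rods inside. The open rack deck is clear on the left. I'll refine the yaw from the rods, check IK for the pour, then grasp.

```bash
cat >> h.py <<'E'
RY=-0.123; RC=np.array([0.553,0.0125]); ZT=0.044
def rk(x,y): c,s=np.cos(RY),np.sin(RY); return RC+[c*x-s*y,s*x+c*y]
def pour_pose(lip_x,lip_y,lip_z,tilt,yaw=RY,gx=0.0):
    Rs=R.from_euler('z',yaw)*R.from_euler('x',tilt)
    p=np.r_[rk(lip_x,lip_y),lip_z]+Rs.apply([gx,0.068,ZT-0.024])
    T=R.from_euler('z',yaw)*R.from_euler('x',tilt)*down(np.pi/2)
    return p.tolist(),q(T)
E
python3 - <<'E'
from h import *
pr=P("wrist"); im=cv2.imread('pics/w_sc2.png'); v=im.max(2)
roi=np.zeros_like(v); roi[136:224,292:357]=1
m=((v<110)&(roi>0)).astype(np.uint8); m=cv2.morphologyEx(m,cv2.MORPH_CLOSE,np.ones((5,5)))
c=max(cv2.findContours(m,0,1)[0],key=cv2.contourArea)[:,0]
w=np.array([atz("wrist",u,.026,pr)[:2] for u in c],np.float32); print("rods",cv2.minAreaRect(w),c.min(0),c.max(0))
for a,z in(((283,132),.024),((282,226),.024),((361,135),.03),((354,227),.03),((362,223),.08),((368,182),.08),((361,169),.08)): print(a,atz("wrist",a,z,pr).round(4))
for t in(0,.18,.3,.45,.6):
    p,o=pour_pose(0,.022,.068,t); print(t,np.round(p,3),solve_ik(p,o))
E
```

```text
rods ((0.5408011078834534, 0.2307295799255371), (0.05187363922595978, 0.0725870281457901), 78.51615905761719) [300 142] [356 219]
(283, 132) [0.4901 0.1994 0.024 ]
(282, 226) [0.5768 0.1793 0.024 ]
(361, 135) [0.5039 0.2652 0.03  ]
(354, 227) [0.5875 0.2466 0.03  ]
(362, 223) [0.5628 0.2519 0.08  ]
(368, 182) [0.5307 0.2611 0.08  ]
(361, 169) [0.5199 0.2573 0.08  ]
0 [0.564 0.102 0.088] [ 0.17859515  0.48096766 -0.0320546   1.05777406  0.          0.30159515]
0.18 [0.563 0.097 0.1  ] [ 0.07752229  0.44157279 -0.0765826   1.01641189  0.17635502  0.20372553]
0.3 [0.563 0.093 0.107] [ 0.00711542  0.43054538 -0.09814482  1.00199171  0.29738621  0.1361253 ]
0.45 [0.562 0.086 0.116] [-0.08141479  0.43501865 -0.11511068  1.00058753  0.44958242  0.04617664]
0.6 [0.561 0.079 0.123] [-0.16734574  0.46040903 -0.11984147  1.02086514  0.59932757 -0.05371409]
```

```bash
python3 - <<'E'
from h import *
g=[0.5475,0.2560]; o=q(down(np.pi/2-0.21))
move_gripper(0.45)
move_to([*g,0.14],o)
hit=line_to([*g,ZT],o,0.1,force_limit=8); print(hit,read_tcp_pos(),read_force())
if not hit:
    move_gripper(0.0); print(read_width(),read_finger_force(),read_force())
    print(read_tcp_pos()); 
    line_to([*g,0.07],o,0.06); print(read_force())
    line_to([*g,0.19],o,0.15); print(read_force(),read_width())
    save("side","s_lift.png")
    for n in("scoop_lip","scoop_grip"):
        ra=[]
        for c in("top","side"):
            if n=="scoop_lip" and c=="top": camera(c)
            r=spot_point(c,n); 
            if r: ra.append(ray(c,r[0]["uv"])); print(n,c,r[0]["score"],r[0]["uv"])
        if len(ra)==2: print(tri(ra))
print(read_time_s())
E
```

```text
False [0.54816296 0.25626507 0.04487061] [-0.56210774  0.31037618 -0.07348317]
0.08649065379434938 59.31452393531799 [ 0.12869505 -1.11176973  3.53259278]
[0.54799624 0.25613299 0.04475987]
[ 0.46348343  0.28032175 -3.46148407]
[ 0.29717376 -0.67874948 -2.72943146] 0.08837161244773101
scoop_lip top 0.64 [245.4, 204.8]
scoop_lip side 0.91 [281.0, 152.5]
[0.53423376 0.19200362 0.16422326]
scoop_grip top 0.71 [426.0, 274.3]
scoop_grip side 0.56 [275.2, 129.1]
[ 0.36402914 -0.1054324   0.39916714]
23.375
```

The lip triangulates to where I expected it, so the grip is good. Now I'll pour.

```bash
python3 - <<'E'
from h import *
ly=.022
p,o=pour_pose(0,ly,.13,0); line_to(p,o,0.12)
p,o=pour_pose(0,ly,.085,.17); line_to(p,o,0.05)
p,o=pour_pose(0,ly,.068,.19); print(line_to(p,o,0.04,force_limit=8),read_force(),read_time_s())
for t in np.arange(.22,.61,.03):
    p,o=pour_pose(0,ly,.068,t); line_to(p,o,0.02); pause(0.25)
    print(round(t,2),round(float(read_force()[2]),2),end=' | ')
pause(.6)
print(read_time_s(),read_force())
save("top","t_pour.png"); save("wrist","w_pour.png")
E
```

```text
False [ 0.41635506  0.55267098 -2.72013082] 26.2333
0.22 -2.82 | 0.25 -2.89 | 0.28 -2.75 | 0.31 -1.53 | 0.34 -2.66 | 0.37 -1.42 | 0.4 -1.48 | 0.43 -2.14 | 0.46 -1.74 | 0.49 -1.79 | 0.52 -2.18 | 0.55 -1.97 | 0.58 -1.81 | 0.61 -1.72 | 33.95 [ 0.40895302 -0.84967824 -2.1530593 ]
```

View pics/w_pour.png

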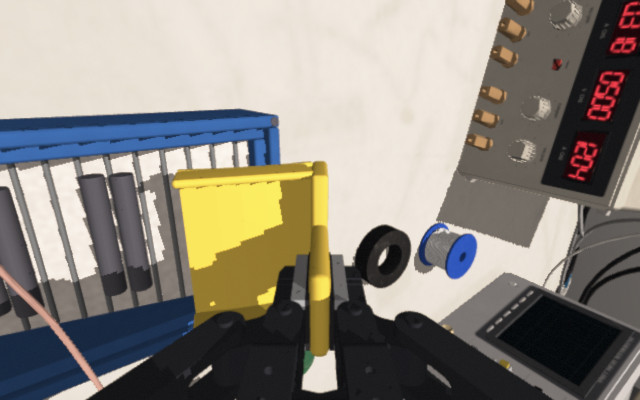

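The scoop is empty. Two rods lie side by side at (100,235) and (127,230), and at least one more is at the left edge. I'll put the scoop back and then check the rack.

```bash
python3 - <<'E'
from h import *
p,o=pour_pose(0,.022,.11,.6); line_to(p,o,0.12)
p,o=pour_pose(0,.03,.14,0); line_to(p,o,0.1)
g=[0.548,0.2562]; o=q(down(np.pi/2-0.21))
line_to([*g,0.12],o,0.2)
line_to([*g,0.055],o,0.15)
hit=line_to([*g,0.042],o,0.03,force_limit=4); print(hit,read_tcp_pos(),read_force())
move_gripper(0.4); pause(0.2)
line_to([*g,0.16],o,0.2)
move_to([0.54,0.01,0.26],q(down(np.pi/2-0.123)))
pr=P("wrist"); save("wrist","w_end.png")
for t in("rod1","scoop","scoop_grip","cover_grip"):
    for r in spot_point("wrist",t)[:5]: print(t,round(r["score"],2),np.round(r["uv"]),(atz("wrist",r["uv"],.025,pr)).round(3))
print(read_time_s())
im=cv2.imread('pics/w_end.png'); cv2.imwrite('pics/end2.png',im)
E
```

```text
True [0.54903326 0.25672564 0.04478059] [8.70894965e-01 2.40891415e-03 3.83444173e+00]
rod1 0.75 [276. 166.] [ 0.54  -0.039  0.025]
rod1 0.66 [320. 171.] [0.552 0.009 0.025]
rod1 0.6 [312. 170.] [0.55  0.    0.025]
scoop 0.72 [503. 133.] [0.534 0.206 0.025]
scoop_grip 0.95 [573. 146.] [0.558 0.28  0.025]
scoop_grip 0.62 [487. 134.] [0.534 0.189 0.025]
cover_grip 0.96 [ 83. 146.] [ 0.494 -0.238  0.025]
39.8
```

View pics/w_end.png

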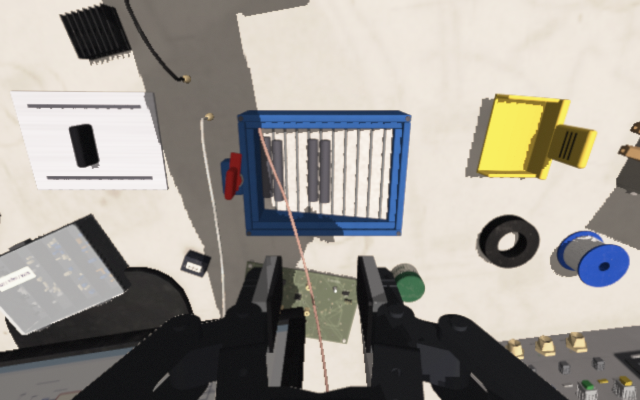

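All four rods lie straight in the rack, at columns 267, 277, 313 and 325. The scoop is upright at (530,138), the cover flat at (85,143) and the tab aside at (233,175). One quick numeric check that the rods match the groove pitch, then I'll hand in.

```bash
python3 - <<'E'
from h import *
pr=P("wrist"); im=cv2.imread('pics/w_end.png',0).astype(float)
# sample along deck midline in rack frame, rod-centre height
from scipy.signal import find_peaks
def prof(x,h):
    out=[]
    ys=np.arange(-.07,.07,.0005)
    p,rot=pr
    for y in ys:
        w=np.r_[rk(x,y*np.cos(.227)),.024+y*np.sin(.227)+h]; c=rot.T@(w-p["position"]); s=c[:2]/c[2]; s=s*(1+p["k1"]*(s@s))
        out.append((p["fx"]*s[0]+p["cx"],p["fy"]*s[1]+p["cy"]))
    m=np.array(out,np.float32)
    return ys,cv2.remap(im.astype(np.float32),m[None,:,0],m[None,:,1],cv2.INTER_LINEAR)[0]
for x in(-.02,0.,.02):
    ys,v=prof(x,.006); d=v<95; e=np.flatnonzero(np.diff(d.astype(int)))
    print(x,(ys[e]*1000).round(1))
print("grooves",[-63.3]+[round(-56.6+13.4*i+6.7,1) for i in range(9)])
E
```

```text
-0.02 [-67.  -62.  -54.  -50.  -47.  -17.5 -13.5  -9.5   0.    4.5   6.5]
0.0 [-60.5 -50.  -47.  -17.  -13.5  -9.5  -7.   -4.5   0.    4.5   6. ]
0.02 [-59.  -58.  -55.  -17.5 -14.  -10.   -7.   -3.5  -0.5   4.    6. ]
grooves [-63.3, -49.9, -36.5, -23.1, -9.7, 3.7, 17.1, 30.5, 43.9, 57.3]
```

```bash
python3 -c "
from h import *
print(finish_job(),read_time_s())"
```

```text
the job is handed in; nothing more can be done
the job is handed in; nothing more can be done
```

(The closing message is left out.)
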